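# Index the drilling table and put the finished fork end away

## Task

Turn the round indexing table one position, and no further, so that the finished fork end beside the front position clicks into place at the front under the clear guard, and let go of the table. Then take the fork end off, set it down standing upright in the open drawer of the small cabinet without dropping it, and slide the drawer fully shut. Leave the table clicked in place, the plain blanks standing in their nests, and the spray cans, tape roll and jar where they are.

Things in the scene. Friction and masses are not known exactly. Their poses are not given: they have to be found in the camera images.
- fixture: Indexing fixture, fixed on the bench: grey round foot 290 mm across, on it a round steel table 284 mm across, its top 135 mm above the bench; clear guard plate above. Origin on the bench under the table's axis; z up; -x is its front, facing the robot. Rear: two columns 25 mm square at x = 0.18, y = +-0.155 carry the guard, and a detent housing 110 mm high stands at x = 0.14 to 0.19.
- guard_front (a point): Middle of the guard plate's front lower edge, 320 mm above the bench, 125 mm in front of the axis; axes as the fixture. The level plate (6 mm, with 4 mm strips on top) runs from here 328 mm back (+x) and 168 mm to each side, over the whole table. Front and sides are open: the tool must lean back towards the robot, some 30 to 40 degrees from vertical, to reach in under this edge.
- turret (a joint): Angle of the round table, rad, counter-clockwise from above, 0 at the start. A spring detent holds it at every 60 degrees (1.047 rad): 10 to 15 N sideways at a post breaks it out, the resistance vanishes half-way (30 degrees), then the spring pulls it on into the next position; let go within about 20 degrees of a position, it clicks home by itself.
- table_top (a point): Centre of the round table's top, 135 mm above the bench; turns with the table; at joint 0 its axes are the fixture's. Six upright posts to hold it by, 12 mm thick, 45 mm high above this level, stand 128 mm out at +-30, +-90, +-150 degrees from -x. Six nests 100 mm out at 0, +-60, +-120, 180 degrees: six blocks 7 mm high around a 40 mm round foot with 1.5 mm play. Hub 44 mm wide, 14 mm high.
- unload (a point): Centre of the front position on the table-top level (135 mm above the bench), 100 mm in front of the axis. Fixed to the fixture; axes as the fixture. The nest here is empty at the start.
- fork: Finished fork end, steel: round foot 40 mm across and 36 mm high, on it two upright lugs (30 by 10 mm, 22 mm high, 14 mm apart) with a cross hole; 58 mm high in all, 0.25 to 0.5 kg. It stands in the nest 60 degrees to one or the other side of the front, turned any way. Origin at the centre of its underside, z up; the slot runs along x.
- blank_a: Unfinished blank, plain steel cylinder 40 mm across, 58 mm high, about 0.5 kg, standing in the nest 60 degrees from the front on the other side than the fork end. Origin at the centre of its underside.
- blank_b: The same plain cylinder, in the rearmost nest. Origin at the centre of its underside.
- cabinet: Small blue steel cabinet, fixed, 220 deep (x) by 200 wide (y) by 200 mm high; origin on the bench under its centre; front at x = -0.11, facing the robot. Its upper compartment, 114 to 194 mm above the bench, holds the drawer.
- drawer (a joint): How far the drawer is out, m, along the cabinet's -x; 0 = fully shut, at most 0.13; starts 0.10 to 0.125 open. Friction about 2 N. A hard stop at 0. Shut, the outer face of its front stands 8 mm before the cabinet's front (x = -0.118 in the cabinet frame).
- tray (a point): Centre of the drawer's inner floor, 120 mm above the bench; moves with the drawer, axes as the cabinet. Inner floor 190 (x) by 168 mm (y); side and back walls rise 27 mm above it. With the drawer out by d, the floor from x = -0.105 to about d - 0.105 (this frame) is clear of the cabinet.
- front_edge (a point): Middle of the upper edge of the drawer front's outer face, 150 mm above the bench (30 mm above the inner floor); moves with the drawer, axes as the cabinet. The front is 198 mm wide, from 116 to 150 mm above the bench. A lip 80 mm long and 12 mm deep stands out from it at 129 to 137 mm above the bench.
- can_a: Spray can, 65 mm across, 190 mm high, standing behind between fixture and cabinet. Origin at the centre of its underside. Leave it standing where it is.
- can_b: Spray can, 65 mm across, 210 mm high, at the left. Origin at the centre of its underside. Leave it standing where it is.
- tape: Roll of tape lying flat, 100 mm across, 25 mm high, on the bench in front between fixture and cabinet. Origin at the centre of its underside. Leave it.
- jar: White jar, 70 mm across, 80 mm high, at the right, in front of the cabinet's right side. Origin at the centre of its underside. Leave it.

How it is judged:
By the outcome, as a careful person would: the job done as asked, in the order asked, and still so for the second after the job is handed in, with the robot touching nothing.
It also fails if it takes over 59 s, if anything falls off the work surface, if the arm or the gripper's body presses on something with over 40 N, if the wrist force passes 120 N, or if a joint passes its speed limit or range.

## Robot

A 7-joint arm with a two-finger parallel gripper is mounted at the origin on the work surface. World frame = base frame: x ahead of the robot, y to its left, z up, the work surface at z = 0. Lengths are in m, angles in rad, forces in N, time in s.
With the tool pointing down it reaches from about 0.425 to 0.925 m from the base axis. Payload 6.8 kg.
Tool frame: the origin (TCP) lies between the finger pads; the fingertips stand r.tips_ahead ahead of it and the grasp point (between the pads) lies 5 mm behind it (r.tips_ahead is the distance from the TCP to the fingertips, in m); z points along the fingers, y is the line along which they close (so a half turn about z gives the same grasp; the last joint's range is limited). The gripper opens to 85 mm and grips with 20 to 120 N. Pads are 22 mm wide; open, the fingers measure 114 mm over their backs; the gripper's body (76 mm by 85 mm) begins 54 mm behind the grasp point. The pads swing forward as they close: fully open they stand 13 mm farther back than shut.
Start: joints at [-1.322, 0.477, 0.022, 1.555, -0.011, 1.109, -0.083], TCP at [0.236, 0.633, 0.245] pointing down, gripper open.
Joint ranges: [-2.96, 2.96], [-0.34, 2.1], [-1.41, 1.46], [0.24, 2.44], [-1.37, 4.51], [0.17, 1.92], [-2.96, 2.96]. Speed limits (rad/s): [2.39, 2.39, 3.14, 3.14, 3.14, 3.14, 3.14].

## Interface

Orientations are given as a rotation vector (axis times angle).
In Python, from bench import r gives the robot as it stands.
- The arm moves only by the tool move_arm, never from a script. Its argument "rows" is one flat list of numbers, 4 for each row, row after row: the shift along the tool's x, y, z in cm, then the turn about the tool's z in degrees. In form: [tx, ty, tz, twist, tx, ty, tz, twist, ...]. A call has 1 to 10 rows; each row is the pose to reach, as a shift and turn from the pose commanded when the call began, along the tool's axes at that moment; what a row does not reach only later rows make up. A row lasts 1/8 s, in which the tool goes at most 62.5 mm and 10.7 degrees, less where a joint would pass 70% of its speed; a pose out of reach is approached as far as the arm can. A call with a gripper value outside its range is refused whole. "fingers" is the opening, from 0 (shut) to 1 (fully open), set as the call begins (left out, the last holds). The fingers move at their own pace and stop on an object; "newtons" is the grip in N (left out, the last holds). Time passes only in rows, so rows that repeat a pose let the fingers close. It gives the time, the measured TCP pose, the force, the opening and the grip force at its end, in the units of the state.
- r.get_obs(): the state, without advancing time (a new reading comes with each control period).
- r.grab_frame(name): name is "side" or "top"; returns the picture (420x560x3 uint8, blue, green, red); there is no depth.
- r.camera_params(name): a dict with "fx", "fy", "cx", "cy" (pixels), "world_from_camera" (4x4, takes a point from camera to world coordinates). Camera axes: x right, y down, z forward; pixel columns grow to the right and rows downward; lengths in m; the calibration is good to about 2 mm. A picture is of the moment at which its call begins. camera_params takes no time and is no camera call.
- r.hand_in(): hands the job in; it is judged then, once.
The state is a dict: "clock": time; "joints": joint angles; "qvel": joint speeds; "tau": joint torques, N m; "tcp_pos": TCP position; "orientation": TCP orientation; "contact_force": force on the tool from outside, world axes, zero at the start; "moment": the same for the moment, N m; "grip_width": finger opening in m; "gripper_force": force on a finger pad.
Only numpy, scipy, OpenCV 4.12 (cv2) and the standard library are available. Lean on these libraries where they do the work, as an engineer would, in place of code of your own. Each camera call takes 0.05 s, during which the arm holds its last target. There are 200 camera calls.

## Working session

There is one attempt and no reset: what is moved stays moved. The work goes in short steps, Python scripts to look and compute and a tool call to move; the robot and the scene stay as the last step left them, time stands still between calls to the robot, and variables do not carry over. Pictures are saved under pics/ and viewed, at most 10 in all, crops included, and the job is handed in when it is done.

Besides the shell and the picture viewer there is one more tool, called after "Request:" in YAML: its name, and indented under it one key for each argument. move_arm: Moves the arm, as the interface text tells. Its arguments: {"type":"object","properties":{"rows":{"type":"array"},"fingers":{"type":"number"},"newtons":{"type":"number"}},"required":["rows"]}

```bash
ls; mkdir -p pics
python3 - <<'E'
from bench import r
import cv2,numpy as np
np.set_printoptions(precision=4,suppress=True)
o=r.get_obs();print(o, r.tips_ahead)
for n in("side","top"):
    im=r.grab_frame(n);cv2.imwrite(f"pics/{n}0.png",im)
    p=r.camera_params(n);print(n,p)
E
```

```text
pics
{'clock': 0.0, 'joints': array([-1.3221,  0.4778,  0.0223,  1.5564, -0.0115,  1.1093, -0.0831]), 'qvel': array([ 0.0002,  0.0006, -0.0002,  0.0014,  0.0013, -0.0004, -0.0011]), 'tau': array([  0.0012, -59.6462,   1.6088, -28.1192,   0.0125,   0.0098,
        -0.    ]), 'tcp_pos': array([0.2356, 0.632 , 0.2443]), 'orientation': array([-0.5574, -3.0915,  0.0029]), 'contact_force': array([-0.7955,  0.5961, -0.4697]), 'moment': array([ 0.0483,  0.0149, -0.0267]), 'gripper_force': 0.0, 'grip_width': 0.0860177761549838} 0.014
side {'fx': 501.0934259950064, 'fy': 501.0934259950064, 'cx': 283.1836604708312, 'cy': 203.6565620919108, 'world_from_camera': array([[ 0.4498, -0.8488,  0.2779,  0.1077],
       [-0.8931, -0.4303,  0.1312, -0.1498],
       [ 0.0082, -0.3072, -0.9516,  1.7437],
       [ 0.    ,  0.    ,  0.    ,  1.    ]])}
top {'fx': 452.71005913057775, 'fy': 452.71005913057775, 'cx': 276.9131237871368, 'cy': 204.84426424096213, 'world_from_camera': array([[ 0.0202, -0.9868,  0.1604,  0.3389],
       [-0.9998, -0.0201,  0.0025,  0.0242],
       [ 0.0007, -0.1604, -0.987 ,  1.6896],
       [ 0.    ,  0.    ,  0.    ,  1.    ]])}
```

View pics/side0.png

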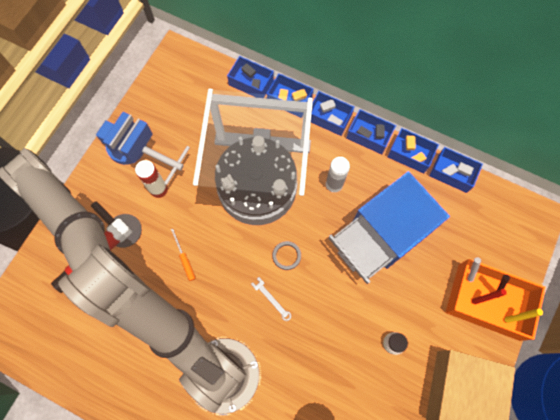

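View pics/top0.png

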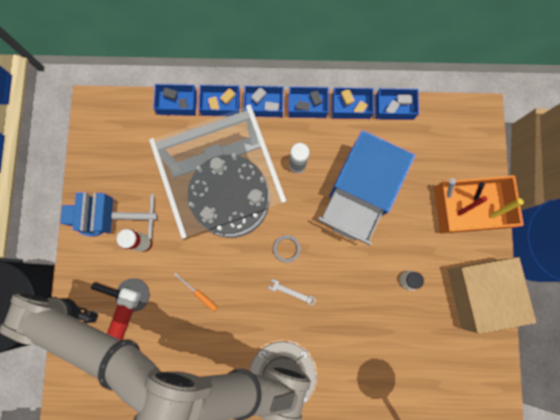

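```bash
cat > h.py <<'E'
import cv2,numpy as np
from bench import r
from scipy.spatial.transform import Rotation as R
np.set_printoptions(precision=4,suppress=True)
def ray(n,u,v):
    p=r.camera_params(n);T=np.array(p["world_from_camera"])
    d=T[:3,:3]@np.array([(u-p["cx"])/p["fx"],(v-p["cy"])/p["fy"],1]);return T[:3,3],d
def onz(n,u,v,z):
    o,d=ray(n,u,v);return o+d*(z-o[2])/d[2]
def proj(n,P):
    p=r.camera_params(n);T=np.array(p["world_from_camera"]);c=(np.asarray(P)-T[:3,3])@T[:3,:3]
    return np.array([p["fx"]*c[0]/c[2]+p["cx"],p["fy"]*c[1]/c[2]+p["cy"]])
E
python3 - <<'E'
from h import *
a=cv2.imread("pics/side0.png")[80:230,180:330];b=cv2.imread("pics/top0.png")[100:250,140:290]
s=np.hstack([cv2.resize(x,(400,400),interpolation=cv2.INTER_CUBIC) for x in(a,b)]);cv2.imwrite("pics/c1.png",s)
a=cv2.imread("pics/side0.png")[165:285,320:460];b=cv2.imread("pics/top0.png")[125:245,295:435]
s=np.hstack([cv2.resize(x,(400,343),interpolation=cv2.INTER_CUBIC) for x in(a,b)]);cv2.imwrite("pics/c2.png",s)
E
```

```text
(no output)
```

View pics/c1.png

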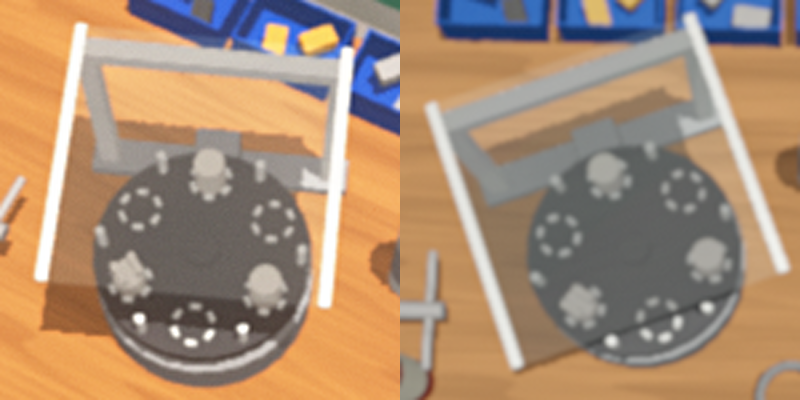

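View pics/c2.png

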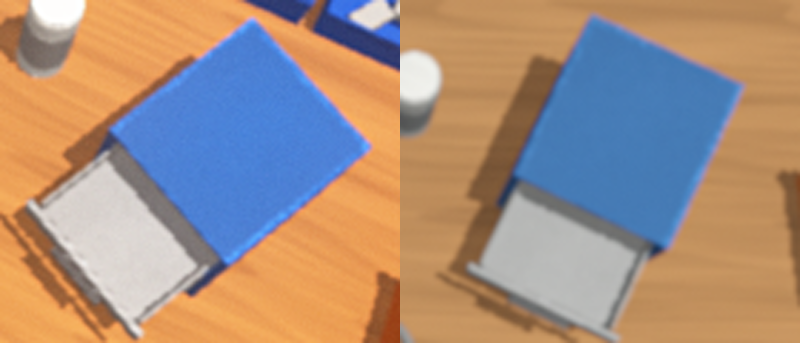

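```bash
cat > m.py <<'E'
from h import *
from scipy.optimize import least_squares
def S1(u,v):return "side",180+u*.375,80+v*.375
def T1(u,v):return "top",140+u*.375,100+v*.375
def S2(u,v):return "side",320+u*.35,165+v*.35
def T2(u,v):return "top",295+u*.35,125+v*.35
def pol(rad,deg,z):  # deg from -x, ccw from above
    a=np.pi+np.radians(deg);return [rad*np.cos(a),rad*np.sin(a),z]
# front-left(+y) is deg -30
pp=dict(FL=-30,FR=30,L=-90,R=90,RL=-150,RR=150)
sp=dict(FL=(139,319),FR=(243,328),L=(100,236),R=(301,254),RL=(162,162),RR=(260,170))
tp=dict(FL=(212,341),FR=(308,307),L=(137,279),R=(326,210),RL=(157,183),RR=(251,150))
fx=[]
for k in pp:
    fx+=[(pol(.128,pp[k],.160),S1(*sp[k])),(pol(.128,pp[k],.160),T1(*tp[k]))]
for d,s,t in((0,(193,326),(260,321)),(-120,(140,209),(158,236)),(120,(273,221),(284,190))):
    fx+=[(pol(.1,d,.14),S1(*s)),(pol(.1,d,.14),T1(*t))]
def fit(F,x0):
    def f(x):
        c,s=np.cos(x[2]),np.sin(x[2]);e=[]
        for P,(n,u,v) in F:
            W=[x[0]+c*P[0]-s*P[1],x[1]+s*P[0]+c*P[1],P[2]];e+=list(proj(n,W)-[u,v])
        return np.array(e)
    q=least_squares(f,x0,loss="soft_l1");return q.x,f(q.x).reshape(-1,2)
x,e=fit(fx,[.6,.17,.25]);print("fixture",x,np.degrees(x[2]));print(e.T)
h=.2
cb=[([.11,.1,h],S2(252,20)),([.11,-.1,h],S2(370,148)),([-.11,-.1,h],S2(222,263)),([-.11,.1,h],S2(110,130)),
([.11,.1,h],T2(193,14)),([.11,-.1,h],T2(342,87)),([-.11,-.1,h],T2(267,247)),([-.11,.1,h],T2(118,178))]
c,e=fit(cb,[.6,-.3,-.5]);print("cab",c,np.degrees(c[2]));print(e.T)
for g in(S2(30,203),S2(140,333),T2(70,266),T2(216,338)):
    p=onz(*g,.15)[:2]-c[:2];C,s=np.cos(c[2]),np.sin(c[2]);print("front edge in cab",C*p[0]+s*p[1],-s*p[0]+C*p[1])
print("tape",onz("side",287,255,.0125),onz("top",287,249,.0125))
print("can_a top",onz("side",340,164,.19),onz("top",300,152,.19))
print("can_b top",onz("side",146,169,.21),onz("top",127,239,.21))
print("jar",onz("side",398,340,.08),onz("top",413,280,.08))
E
python3 m.py
```

```text
fixture [0.6292 0.2022 0.3731] 21.37913948316324
[[ 0.8685 -0.0178  0.1912 -0.5266  0.8103 -0.1472  0.5585 -0.6993  0.1911
  -0.2723  0.2711 -0.6858  0.4281 -0.7798  0.2721 -0.2396  0.2199 -0.7046]
 [ 1.4931  0.4977  1.6358  0.3359  0.0127 -0.0707  0.0599  0.5339 -0.2401
   0.0286  0.0458  0.0366 -0.5928 -0.6906 -0.001  -0.3448 -0.0169  0.1763]]
cab [ 0.7043 -0.2997 -0.4417] -25.305586880848242
[[ 0.186   0.7942  1.8006 -0.5288 -1.0806  0.2905 -0.0422 -2.2809]
 [-0.6385  0.3303  1.4163 -0.2306  0.1328 -0.1862  1.2365 -0.9058]]
front edge in cab -0.22278774985952543 0.09517080791153051
front edge in cab -0.22104859712921263 -0.0951853504743387
front edge in cab -0.22042577100989227 0.09593467412576061
front edge in cab -0.2209023439534512 -0.09688047407073504
tape [ 0.4499 -0.0083  0.0125] [ 0.447  -0.0121  0.0125]
can_a top [ 0.772  -0.0424  0.19  ] [ 0.7673 -0.0472  0.19  ]
can_b top [0.4587 0.517  0.21  ] [0.4563 0.5159 0.21  ]
jar [ 0.3492 -0.4565  0.08  ] [ 0.3431 -0.4544  0.08  ]
```

Request:
move_arm:
  rows: [0, 0, -6, 0, -4, -3, -12, -8, -10, -6, -17, -16, -16, -10, -22, -24, -21, -13, -26, -32, -27, -17, -30, -42, -32, -20, -33, -42, -38, -24, -36, -42, -43, -26, -38, -42, -44.7, -27.4, -40, -42]

```text
clock: 1.35
tcp_pos: [0.5226, 0.2642, 0.6134]
orientation: [0.587, -3.085, 0.001]
contact_force: [0.7, 1.1, 1.5]
grip_width: 0.0855
gripper_force: 0.0
```

```bash
cat >> h.py <<'E'
def st():
    o=r.get_obs();M=R.from_rotvec(o["orientation"]).as_matrix()
    print("t",o["clock"],"q",o["joints"],"tcp",o["tcp_pos"],"F",o["contact_force"],"w",o["grip_width"],o["gripper_force"])
    print(M,"lean",np.degrees(np.arccos(-M[2,2])),"az",np.degrees(np.arctan2(M[1,2],M[0,2])));return o,M
E
python3 -c "
from h import *
st()"
```

```text
t 1.35 q [-0.7012  0.2268  0.1745  1.1119 -0.0401  1.8071  1.4065] tcp [0.5226 0.2642 0.6134] F [0.7394 1.1129 1.4861] w 0.08546498838029995 0.0
[[-0.9301 -0.3673 -0.0009]
 [-0.3673  0.9301 -0.0006]
 [ 0.001  -0.0002 -1.    ]] lean 0.05999015333775927 az -146.00622008540736
```

Request:
move_arm:
  rows: [-1.7, -5.5, -6, 0, -1.7, -5.5, -12, 0, -1.7, -5.5, -18, 0, -1.7, -5.5, -24, 0, -1.7, -5.5, -30, 0, -1.7, -5.5, -30, 0]

```text
clock: 2.1
tcp_pos: [0.5044, 0.2151, 0.7316]
orientation: [-0.566, 2.957, 0.043]
contact_force: [0.6, 0.7, -0.4]
grip_width: 0.085
gripper_force: 0.0
```

```bash
python3 -c "
from h import *
st()"
```

```text
t 2.1 q [-1.176   0.1799  0.8883  0.9736 -0.1619  1.9152  1.5789] tcp [0.5044 0.2151 0.7316] F [ 0.6495  0.7122 -0.4376] w 0.08502556043149784 0.0
[[-0.9211 -0.3697  0.1225]
 [-0.366   0.9292  0.0522]
 [-0.1331  0.0033 -0.9911]] lean 7.652664600037038 az 23.08960709374618
```

Request:
move_arm:
  rows: [-2, 0, -6, 0, -4, 0, -12, 0, -6, 0, -18, 0, -8, 0, -24, 0, -10, 0, -30, 0, -10, 0, -30, 0]

```text
clock: 2.85
tcp_pos: [0.5153, 0.2187, 0.7692]
orientation: [-0.55, 2.878, 0.064]
contact_force: [-0.1, -0.2, 0.3]
grip_width: 0.0856
gripper_force: 0.0
```

```bash
python3 -c "
from h import *
st()"
```

```text
t 2.85 q [-0.926   0.1673  0.5526  0.8658 -0.0939  1.9152  1.5179] tcp [0.5153 0.2187 0.7692] F [-0.1344 -0.2208  0.3202] w 0.0856207943429897 0.0
[[-0.9082 -0.3691  0.1975]
 [-0.3599  0.9294  0.082 ]
 [-0.2138  0.0033 -0.9769]] lean 12.348905576811058 az 22.53510226645065
```

Request:
move_arm:
  rows: [-20, 0, -60, 0, -20, 0, -60, 0, -20, 0, -60, 0, -20, 0, -60, 0, -20, 0, -60, 0, -20, 0, -60, 0, -20, 0, -60, 0, -20, 0, -60, 0]

```text
clock: 3.85
tcp_pos: [0.5091, 0.2126, 0.8097]
orientation: [-0.535, 2.798, 0.089]
contact_force: [-0.0, -0.4, -0.6]
grip_width: 0.0855
gripper_force: 0.0
```

```bash
python3 -c "
from h import *
st()"
```

```text
t 3.85 q [-1.0589  0.1521  0.7331  0.8111 -0.1245  1.9152  1.5422] tcp [0.5091 0.2126 0.8097] F [-0.0478 -0.4106 -0.6278] w 0.08548536536856978 0.0
[[-0.8888 -0.37    0.2704]
 [-0.3519  0.929   0.1143]
 [-0.2935  0.0064 -0.9559]] lean 17.073918265764345 az 22.90862017893097
```

Request:
move_arm:
  rows: [-10, 0, -40, 0, -10, 0, -40, 0, -10, 0, -40, 0]

```text
clock: 4.22
tcp_pos: [0.4893, 0.2025, 0.8488]
orientation: [-0.52, 2.723, 0.112]
contact_force: [0.4, 0.0, -0.0]
grip_width: 0.0853
gripper_force: 0.0
```

Request:
move_arm:
  rows: [-10, 0, -40, 0, -10, 0, -40, 0, -10, 0, -40, 0]

```text
clock: 4.6
tcp_pos: [0.468, 0.1925, 0.8876]
orientation: [-0.506, 2.645, 0.133]
contact_force: [-1.1, -0.2, 0.2]
grip_width: 0.0858
gripper_force: 0.0
```

```bash
python3 -c "
from h import *
st()"
```

```text
t 4.6 q [-1.6567  0.0784  1.3507  0.7505 -0.1179  1.9153  1.5583] tcp [0.468  0.1925 0.8876] F [-1.1113 -0.2365  0.2184] w 0.08584776177212976 0.0
[[-0.8357 -0.3711  0.4049]
 [-0.3287  0.9285  0.1725]
 [-0.4399  0.0111 -0.898 ]] lean 26.10888927893035 az 23.076964252827437
```

Request:
move_arm:
  rows: [-25, 0, -35, 0, -25, 0, -35, 0, -25, 0, -35, 0]

```text
clock: 4.97
tcp_pos: [0.4831, 0.1977, 0.9197]
orientation: [-0.494, 2.575, 0.151]
contact_force: [0.3, 0.3, 0.8]
grip_width: 0.0855
gripper_force: 0.0
```

Request:
move_arm:
  rows: [-25, 0, -35, 0, -25, 0, -35, 0, -25, 0, -35, 0]

```text
clock: 5.35
tcp_pos: [0.4848, 0.1956, 0.9513]
orientation: [-0.479, 2.506, 0.167]
contact_force: [-0.4, -0.6, -0.0]
grip_width: 0.0851
gripper_force: 0.0
```

```bash
python3 -c "
from h import *
st()"
```

```text
t 5.35 q [-1.0926  0.1281  0.8209  0.534  -0.158   1.9153  1.5441] tcp [0.4848 0.1956 0.9513] F [-0.4433 -0.5648 -0.0325] w 0.08509561412230458 0.0
[[-0.7695 -0.3728  0.5185]
 [-0.3008  0.9278  0.2208]
 [-0.5634  0.0139 -0.8261]] lean 34.30113140814717 az 23.063596459421237
```

```bash
cat >> h.py <<'E'
FX=np.array([.6292,.2022,0]);FR=R.from_euler("z",.3731).as_matrix()
CX=np.array([.7043,-.2997,0]);CR=R.from_euler("z",-.4417).as_matrix()
fix=lambda x,y,z:FX+FR@np.array([x,y,z])
cab=lambda x,y,z:CX+CR@np.array([x,y,z])
def post(th,z=.167):
    a=np.pi+np.radians(th);return fix(.128*np.cos(a),.128*np.sin(a),z)
def rel(G,back=0,base=None):   # G: wanted grasp point; result: tool-frame cm shift of TCP
    o=r.get_obs();M=R.from_rotvec(o["orientation"]).as_matrix()
    p=o["tcp_pos"] if base is None else base
    return (M.T@(G-p)+[0,0,.005-back])*100
E
python3 -c "
from h import *
print(rel(post(-30),.15))
print(rel(post(-30)))"
```

```text
[42.0359  0.6365 51.7832]
[42.0359  0.6365 66.7832]
```

Request:
move_arm:
  rows: [4.2, 0.1, 5.2, 0, 8.4, 0.1, 10.4, 0, 12.6, 0.2, 15.6, 0, 16.8, 0.3, 20.8, 0, 21, 0.4, 26, 0, 25.2, 0.4, 31, 0, 29.4, 0.5, 36, 0, 33.6, 0.5, 41.5, 0, 33.6, 0.5, 41.5, 0, 33.6, 0.5, 41.5, 0]
  fingers: 0.32

```text
clock: 6.6
tcp_pos: [0.4375, 0.1894, 0.414]
orientation: [-0.481, 2.512, 0.164]
contact_force: [0.4, -0.4, 0.1]
grip_width: 0.0276
gripper_force: 0.0
```

```bash
python3 -c "
from h import *
st()
print(rel(post(-30),.15))
print(rel(post(-30)))"
```

```text
t 6.6 q [-0.7186 -0.3064  0.0727  2.1538  0.2358  0.7275  1.1756] tcp [0.4375 0.1894 0.414 ] F [ 0.4307 -0.394   0.1282] w 0.02762227640655556 0.0
[[-0.7724 -0.373   0.5141]
 [-0.3029  0.9278  0.2179]
 [-0.5582  0.0126 -0.8296]] lean 33.94454286180732 az 22.972355491329875
[ 7.7886  0.2244 10.0385]
[ 7.7886  0.2244 25.0385]
```

```bash
python3 -c "
from h import *
for b in (.08,.04): print(rel(post(-30),b))
for t in range(-20,41,10): print(t,rel(post(t))-rel(post(-30)))"
```

```text
[ 7.7886  0.2244 17.0385]
[ 7.7886  0.2244 21.0385]
-20 [ 0.7835 -2.0133 -0.5578]
-10 [ 1.2638 -4.1629 -0.9136]
0 [ 1.4264 -6.3835 -1.0567]
10 [ 1.2664 -8.6077 -0.9827]
20 [  0.7885 -10.7679  -0.6939]
30 [  0.0073 -12.7985  -0.199 ]
40 [ -1.0535 -14.6376   0.4869]
```

Request:
move_arm:
  rows: [3.9, 0.1, 8.5, 0, 7.8, 0.2, 17, 0, 7.8, 0.2, 17, 0, 7.8, 0.2, 17, 0]

```text
clock: 7.1
tcp_pos: [0.4638, 0.205, 0.229]
orientation: [-0.484, 2.517, 0.16]
contact_force: [-0.2, -0.2, 0.7]
grip_width: 0.0274
gripper_force: 0.0
```

```bash
python3 -c "
from h import *
st()
print(rel(post(-30)))
cv2.imwrite('pics/p2.png',np.hstack([cv2.resize(r.grab_frame('side')[80:230,180:330],(400,400),interpolation=cv2.INTER_CUBIC),cv2.resize(r.grab_frame('top')[100:250,140:290],(400,400),interpolation=cv2.INTER_CUBIC)]))"
```

```text
t 7.1 q [-0.6316 -0.0027  0.019   2.3745  0.5506  0.2268  0.8343] tcp [0.4638 0.205  0.229 ] F [-0.2138 -0.1682  0.7498] w 0.027403105052970642 0.0
[[-0.7747 -0.3739  0.5099]
 [-0.3063  0.9274  0.2147]
 [-0.5532  0.0101 -0.833 ]] lean 33.59031475943314 az 22.83085534527455
[-0.0839  0.0077  7.9931]
```

View pics/p2.png

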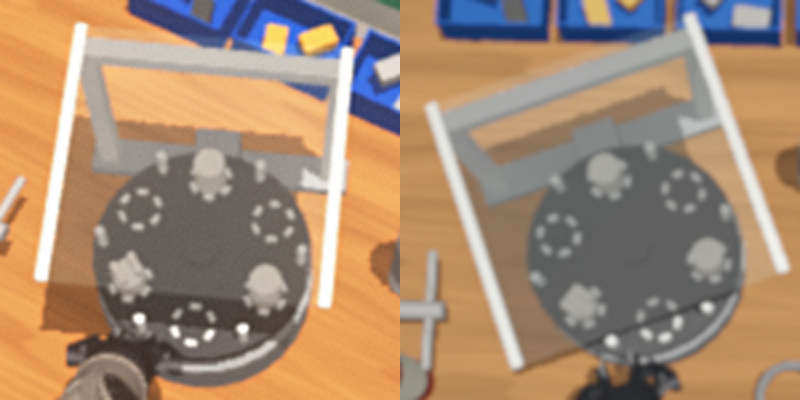

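Request:
move_arm:
  rows: [0, 0, 3, 0, -0.1, 0, 6, 0, -0.1, 0, 8, 0, -0.1, 0, 8, 0, -0.1, 0, 8, 0]

```text
clock: 7.82
tcp_pos: [0.5112, 0.2253, 0.1726]
orientation: [-0.478, 2.5, 0.166]
contact_force: [-0.0, -0.3, -0.6]
grip_width: 0.0273
gripper_force: 0.0
```

```bash
python3 -c "
from h import *
st()
print(rel(post(-30)))
for t in range(-20,41,10): print(t,rel(post(t))-rel(post(-30)))
cv2.imwrite('pics/p3.png',np.hstack([cv2.resize(r.grab_frame('side')[150:230,200:280],(400,400),interpolation=cv2.INTER_CUBIC),cv2.resize(r.grab_frame('top')[180:260,190:270],(400,400),interpolation=cv2.INTER_CUBIC)]))"
```

```text
t 7.825 q [-0.2688  0.2173 -0.3484  2.3184  1.4711  0.1809 -0.0522] tcp [0.5112 0.2253 0.1726] F [-0.0363 -0.2524 -0.5718] w 0.0272729932737543 0.0
[[-0.7662 -0.3723  0.5237]
 [-0.3     0.928   0.2209]
 [-0.5683  0.0122 -0.8228]] lean 34.638744272935895 az 22.868158064585987
[ 1.092  -0.051   0.4213]
-20 [ 0.7759 -2.014  -0.5657]
-10 [ 1.2512 -4.164  -0.9257]
0 [ 1.4112 -6.3848 -1.0691]
10 [ 1.2513 -8.6089 -0.9914]
20 [  0.7762 -10.7687  -0.6952]
30 [  0.0003 -12.7986  -0.1893]
40 [ -1.0527 -14.6369   0.5108]
```

View pics/p3.png

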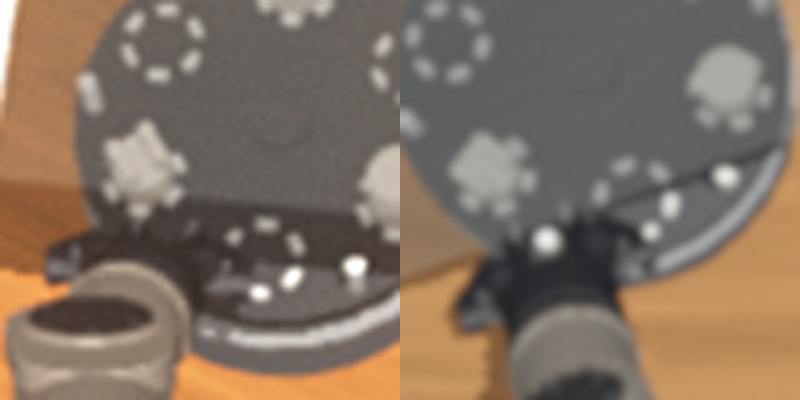

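Request:
move_arm:
  rows: [1.0, 0, 0.4, 0, 1.0, 0, 0.4, 0, 1.0, 0, 0.4, 0, 1, 0, 0.4, 0]

```text
clock: 8.43
tcp_pos: [0.5038, 0.2232, 0.1611]
orientation: [-0.48, 2.505, 0.167]
contact_force: [-0.1, -0.5, 0.2]
grip_width: 0.0274
gripper_force: 0.0
```

```bash
python3 -c "
from h import *
st()
print(rel(post(-30)))"
```

```text
t 8.425 q [-0.2657  0.2314 -0.3569  2.3392  1.6299  0.1854 -0.2142] tcp [0.5038 0.2232 0.1611] F [-0.1318 -0.4933  0.1769] w 0.02736338904801623 0.0
[[-0.7687 -0.3734  0.5192]
 [-0.3011  0.9276  0.2213]
 [-0.5643  0.0137 -0.8255]] lean 34.36233778363085 az 23.08091770192405
[-0.1922 -0.1154 -0.0902]
```

Request:
move_arm:
  rows: [-0.1, -0.1, -0.1, 0, 0.3, -1.1, -0.4, 0, 0.6, -2.1, -0.7, 0, 0.9, -3.2, -0.9, 0, 1.1, -4.3, -1.0, 0, 1.1, -4.3, -1.0, 0]
  fingers: 0.22

```text
clock: 9.18
tcp_pos: [0.5003, 0.1877, 0.162]
orientation: [-0.505, 2.503, 0.184]
contact_force: [-21.1, 15.7, 9.8]
grip_width: 0.0191
gripper_force: 12.0
```

```bash
python3 -c "
from h import *
st()
print(rel(post(-10)));
for t in range(-5,36,5): print(t,rel(post(t)))"
```

```text
t 9.175 q [ 0.0711  0.2374 -0.6173  2.3564  1.6546  0.1688 -0.1252] tcp [0.5003 0.1877 0.162 ] F [-21.1261  15.7338   9.7591] w 0.019064378289468435 11.951889395713806
[[-0.7644 -0.3933  0.5108]
 [-0.3146  0.9192  0.237 ]
 [-0.5628  0.0204 -0.8264]] lean 34.27220114552256 az 24.887769549568528
[-0.2041 -1.1143  0.0087]
-5 [-0.0677 -2.2161 -0.1114]
0 [-0.0115 -3.3294 -0.1773]
5 [-0.0357 -4.4457 -0.1884]
10 [-0.1403 -5.5566 -0.1446]
15 [-0.3245 -6.6536 -0.0464]
20 [-0.5867 -7.7283  0.1056]
25 [-0.9251 -8.7726  0.3102]
30 [-1.3371 -9.7785  0.5659]
35 [ -1.8195 -10.7384   0.8707]
```

Request:
move_arm:
  rows: [0.1, -1.1, -0.1, 0, 0.2, -2.2, -0.2, 0, 0.2, -3.3, -0.2, 0, 0.1, -4.4, -0.2, 0, 0.1, -4.4, -0.2, 0]

```text
clock: 9.8
tcp_pos: [0.518, 0.138, 0.1613]
orientation: [-0.486, 2.508, 0.172]
contact_force: [-0.8, 1.2, 0.7]
grip_width: 0.0191
gripper_force: 0.7
```

```bash
python3 -c "
from h import *
st()
for t in range(0,36,5): print(t,rel(post(t)))"
```

```text
t 9.8 q [ 0.3832  0.2859 -0.8171  2.3381  1.5789  0.1717  0.0791] tcp [0.518  0.138  0.1613] F [-0.8372  1.2143  0.6816] w 0.019091126264364128 0.7495778426527977
[[-0.7696 -0.3781  0.5146]
 [-0.3045  0.9256  0.2248]
 [-0.5613  0.0163 -0.8275]] lean 34.16219026225543 az 23.59994478659041
0 [-0.2381  1.9372  0.006 ]
5 [-0.2751  0.8212  0.009 ]
10 [-0.3924 -0.2878  0.0667]
15 [-0.5891 -1.3813  0.1786]
20 [-0.8639 -2.4509  0.3438]
25 [-1.2144 -3.4886  0.5611]
30 [-1.6382 -4.4864  0.8288]
35 [-2.1319 -5.4368  1.145 ]
```

Request:
move_arm:
  rows: [-0.5, -1.0, 0.1, 0, -0.7, -2.0, 0.3, 0, -1.0, -3.0, 0.5, 0, -1.4, -4.0, 0.7, 0, -1.6, -4.5, 0.8, 0, -1.6, -4.5, 0.8, 0]

```text
clock: 10.55
tcp_pos: [0.5524, 0.1027, 0.1633]
orientation: [-0.483, 2.507, 0.172]
contact_force: [-0.3, 4.9, -4.0]
grip_width: 0.0189
gripper_force: 2.4
```

```bash
python3 -c "
from h import *
st()
for t in range(25,36,5): print(t,rel(post(t)))
cv2.imwrite('pics/p4.png',np.hstack([cv2.resize(r.grab_frame('side')[120:230,190:300],(400,400),interpolation=cv2.INTER_CUBIC),cv2.resize(r.grab_frame('top')[145:255,175:285],(400,400),interpolation=cv2.INTER_CUBIC)]))"
```

```text
t 10.55 q [ 0.5435  0.3529 -0.8892  2.2737  1.3676  0.1739  0.4095] tcp [0.5524 0.1027 0.1633] F [-0.2613  4.916  -3.9845] w 0.018884689267307263 2.3660992830991745
[[-0.7695 -0.3767  0.5158]
 [-0.3026  0.9262  0.225 ]
 [-0.5625  0.017  -0.8266]] lean 34.24412831632741 az 23.564922952138705
25 [ 0.4752  1.0756 -0.2442]
30 [0.0502 0.0786 0.0244]
35 [-0.4446 -0.8709  0.3416]
```

View pics/p4.png

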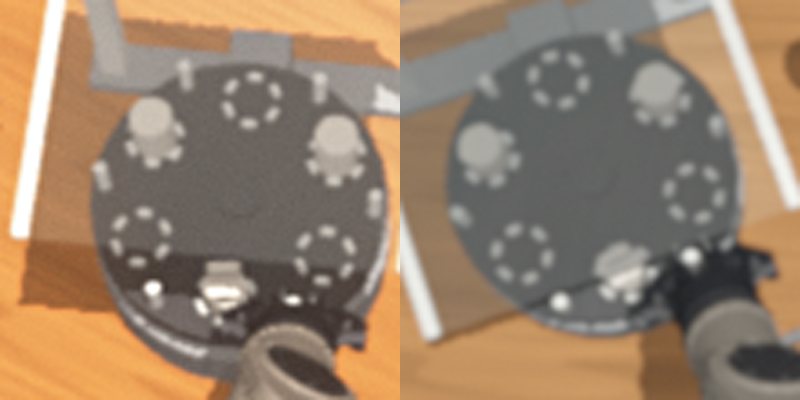

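Request:
move_arm:
  rows: [0, 0.1, -1, 0, 0, 0.1, -4, 0, 0, 0.1, -8, 0, 0, 0.1, -8, 0]
  fingers: 0.28

```text
clock: 11.15
tcp_pos: [0.5121, 0.0825, 0.2307]
orientation: [-0.476, 2.507, 0.166]
contact_force: [-32.1, 68.7, 20.3]
grip_width: 0.0235
gripper_force: 0.0
```

```bash
cat >> h.py <<'E'
UN=lambda z=.031:fix(-.1,0,.135+z)
E
python3 -c "
from h import *
st()
for b in (.08,0): print(rel(UN(),b))"
```

```text
t 11.15 q [ 1.0996  0.2644 -1.4104  2.2823  0.6626  0.2658  1.1268] tcp [0.5121 0.0825 0.2307] F [-32.0893  68.6549  20.324 ] w 0.023511597256364727 0.0
[[-0.7702 -0.3706  0.5191]
 [-0.299   0.9287  0.2194]
 [-0.5633  0.0138 -0.8261]] lean 34.29826447044899 az 22.909538890257164
[-0.6897  6.7506  0.9107]
[-0.6897  6.7506  8.9107]
```

```bash
python3 -c "
from h import *
im=r.grab_frame('side');cv2.imwrite('pics/p5.png',cv2.resize(im[80:400,130:490],(720,640))[:600])
st();print(r.get_obs()['qvel'])"
```

```text
t 11.2 q [ 1.1066  0.2638 -1.4048  2.2821  0.6591  0.2685  1.1314] tcp [0.5126 0.0756 0.2296] F [ 1.8819 -5.4918 -1.5441] w 0.023701866213739636 0.0
[[-0.7754 -0.3597  0.519 ]
 [-0.2917  0.933   0.2108]
 [-0.56    0.0121 -0.8284]] lean 34.06749423387618 az 22.109214839386276
[-0.0919  0.0234  0.0302  0.0093  0.193  -0.0077 -0.2062]
```

View pics/p5.png

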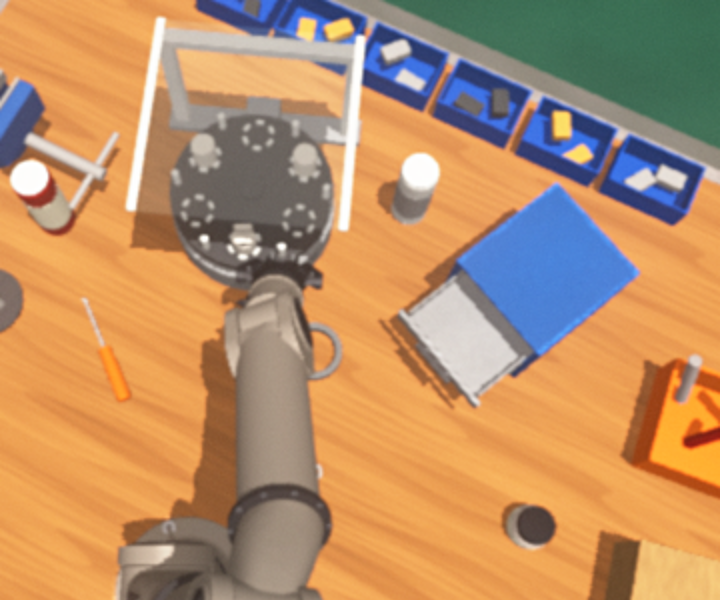

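```bash
python3 -c "
from h import *
for b in (.08,0): print(rel(UN(),b))"
```

```text
[-0.8863  7.4892  0.8875]
[-0.8863  7.4892  8.8875]
```

Request:
move_arm:
  rows: [-0.2, 1.8, 0.3, 0, -0.4, 3.6, 0.6, 0, -0.6, 5.4, 0.9, 0, -0.7, 7, 1, 0, -0.7, 7, 1, 0]
  fingers: 0.66

```text
clock: 11.82
tcp_pos: [0.496, 0.1549, 0.2272]
orientation: [-0.485, 2.505, 0.167]
contact_force: [0.2, 0.2, -0.5]
grip_width: 0.0564
gripper_force: 0.0
```

```bash
python3 -c "
from h import *
st()
for b in (.08,0): print(rel(UN(),b))"
```

```text
t 11.825 q [ 0.7394  0.1648 -1.21    2.3006  0.7506  0.238   0.8489] tcp [0.496  0.1549 0.2272] F [ 0.155   0.1899 -0.4862] w 0.056423611978530276 0.0
[[-0.7678 -0.3766  0.5183]
 [-0.3044  0.9263  0.2222]
 [-0.5637  0.0128 -0.8259]] lean 34.32347858240424 az 23.204440692340647
[ 0.0402 -0.5801 -0.1315]
[ 0.0402 -0.5801  7.8685]
```

Request:
move_arm:
  rows: [0, -0.6, 0, 0, 0, -0.6, 2, 0, 0, -0.6, 4, 0, 0, -0.6, 6, 0, 0, -0.6, 7.5, 0, 0, -0.6, 7.8, 0, 0, -0.6, 7.8, 0]

```text
clock: 12.7
tcp_pos: [0.539, 0.1642, 0.162]
orientation: [-0.478, 2.507, 0.167]
contact_force: [-0.4, 0.3, 0.1]
grip_width: 0.0563
gripper_force: 0.0
```

```bash
python3 -c "
from h import *
st()
for b in (.08,0): print(rel(UN(),b))
"
```

```text
t 12.7 q [ 0.2555  0.3103 -0.7429  2.2884  1.5224  0.2056  0.0928] tcp [0.539  0.1642 0.162 ] F [-0.4481  0.289   0.1298] w 0.05626950668852309 0.0
[[-0.7703 -0.3723  0.5178]
 [-0.3003  0.928   0.2206]
 [-0.5626  0.0144 -0.8266]] lean 34.24807080926331 az 23.073737507483045
[-0.0454  0.2612 -7.9476]
[-0.0454  0.2612  0.0524]
```

Request:
move_arm:
  rows: [0, 0.25, 0, 0, 0, 0.25, 0, 0, 0, 0.25, 0, 0, 0, 0.25, 0, 0, 0, 0.25, 0, 0, 0, 0.25, 0, 0]
  fingers: 0.3
  newtons: 60

```text
clock: 13.45
tcp_pos: [0.5379, 0.1677, 0.1632]
orientation: [-0.481, 2.505, 0.167]
contact_force: [-4.4, -1.0, 6.6]
grip_width: 0.0382
gripper_force: 59.4
```

```bash
python3 -c "
from h import *
o,M=st()
print(rel(UN(),0), M.T@[0,0,1])
"
```

```text
t 13.45 q [ 0.2499  0.308  -0.7463  2.2892  1.5264  0.2097  0.0832] tcp [0.5379 0.1677 0.1632] F [-4.4375 -0.9781  6.5771] w 0.03819904799174813 59.4376015663147
[[-0.7684 -0.3742  0.5191]
 [-0.3018  0.9273  0.2216]
 [-0.5643  0.0136 -0.8255]] lean 34.36460043162296 az 23.117000012084876
[ 0.0371 -0.1072  0.1288] [-0.5643  0.0136 -0.8255]
```

Request:
move_arm:
  rows: [-0.3, 0, -0.5, 0, -0.7, 0, -1.0, 0, -0.7, 0, -1.0, 0, -0.7, 0, -2, 0, -0.7, 0, -3.5, 0, -0.7, 0, -5, 0, -0.7, 0, -6.5, 0, -0.7, 0, -8, 0, -0.7, 0, -8, 0]

```text
clock: 14.58
tcp_pos: [0.5017, 0.15, 0.2321]
orientation: [-0.476, 2.507, 0.164]
contact_force: [0.1, 0.1, -3.7]
grip_width: 0.0382
gripper_force: 60.7
```

```bash
python3 -c "
from h import *
st()
im=r.grab_frame('top');cv2.imwrite('pics/p6.png',cv2.resize(im[100:260,150:430],(800,457)))
"
```

```text
t 14.575 q [ 0.7385  0.1562 -1.1903  2.2868  0.6616  0.2416  0.9421] tcp [0.5017 0.15   0.2321] F [ 0.0858  0.0828 -3.6801] w 0.03815822618253803 60.72561979293823
[[-0.7705 -0.3704  0.5188]
 [-0.2996  0.9288  0.2182]
 [-0.5626  0.0127 -0.8266]] lean 34.24909908496872 az 22.80994388293929
```

View pics/p6.png

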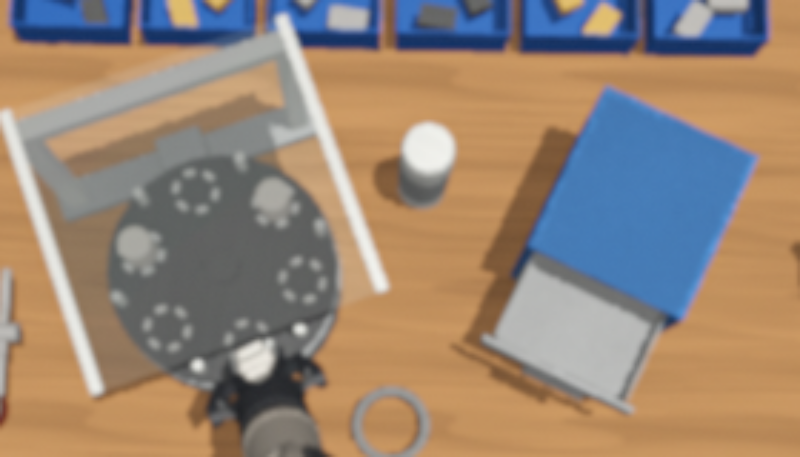

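```bash
cat >> h.py <<'E'
OFF=np.array([.5379,.1677,.1632])-fix(-.1,0,.135)
def relt(P):  # tool-frame cm shift of the TCP to P
    o=r.get_obs();return R.from_rotvec(o["orientation"]).as_matrix().T@(P-o["tcp_pos"])*100
E
python3 -c "
from h import *
P=cab(-.165,.01,.12)+OFF;print(OFF,P)
print(relt(P+[0,0,.12]),relt(P))"
```

```text
[0.0018 0.002  0.0282] [ 0.5612 -0.2182  0.1482]
[  4.4307 -36.3721  -7.9883] [ 11.1813 -36.5294   1.9317]
```

Request:
move_arm:
  rows: [-0.5, -2, -2, 0, 0, -6, -4, 0, 0.6, -10, -5, 0, 1.2, -14, -5.5, 0, 1.8, -18, -6, 0, 2.4, -22, -6.5, 0, 3, -26, -7, 0, 3.6, -30, -7.4, 0, 4.2, -34, -7.8, 0, 4.4, -36.4, -8, 0]

```text
clock: 15.88
tcp_pos: [0.5624, -0.2196, 0.2662]
orientation: [-0.477, 2.51, 0.167]
contact_force: [0.3, 0.5, -3.4]
grip_width: 0.0383
gripper_force: 61.0
```

```bash
python3 -c "
from h import *
r.grab_frame('top')
st()
P=cab(-.165,.01,.12)+OFF
print(relt(P+[0,0,.12]),relt(P))"
```

```text
t 15.925 q [ 1.4087  0.4303 -1.117   1.9578 -0.0685  0.5531  2.4098] tcp [ 0.5632 -0.223   0.2665] F [ 1.5953 -3.9514 -2.8479] w 0.0383294712989888 60.995410680770874
[[-0.7723 -0.3677  0.518 ]
 [-0.2971  0.9298  0.2171]
 [-0.5615  0.0138 -0.8274]] lean 34.170489425652406 az 22.741774558793416
[-0.0831  0.5219 -0.1413] [6.6548 0.3562 9.7871]
```

Request:
move_arm:
  rows: [1.2, 0.2, 1.8, 0, 2.4, 0.4, 3.6, 0, 3.6, 0.4, 5.4, 0, 4.8, 0.4, 7.1, 0, 5.6, 0.4, 8.2, 0, 6.1, 0.4, 8.9, 0, 6.1, 0.4, 8.9, 0, 6.1, 0.4, 8.9, 0]

```text
clock: 16.92
tcp_pos: [0.5607, -0.2121, 0.1613]
orientation: [-0.48, 2.506, 0.166]
contact_force: [-0.3, -0.1, -4.0]
grip_width: 0.0382
gripper_force: 61.2
```

```bash
python3 -c "
from h import *
st()
P=cab(-.165,.01,.12)+OFF
print(relt(P))
a=r.grab_frame('side')[165:285,320:460];b=r.grab_frame('top')[125:245,295:435]
cv2.imwrite('pics/p7.png',np.hstack([cv2.resize(x,(400,343),interpolation=cv2.INTER_CUBIC) for x in(a,b)]))"
```

```text
t 16.925 q [ 1.2679  0.5559 -0.9774  2.0665  0.0267  0.324   2.3913] tcp [ 0.5607 -0.2121  0.1613] F [-0.3492 -0.102  -3.9512] w 0.03823340389650351 61.154043674468994
[[-0.769  -0.3733  0.5189]
 [-0.3016  0.9276  0.2204]
 [-0.5636  0.013  -0.8259]] lean 34.316828823767494 az 23.012221922042766
[ 0.8836 -0.6027  0.9741]
```

View pics/p7.png

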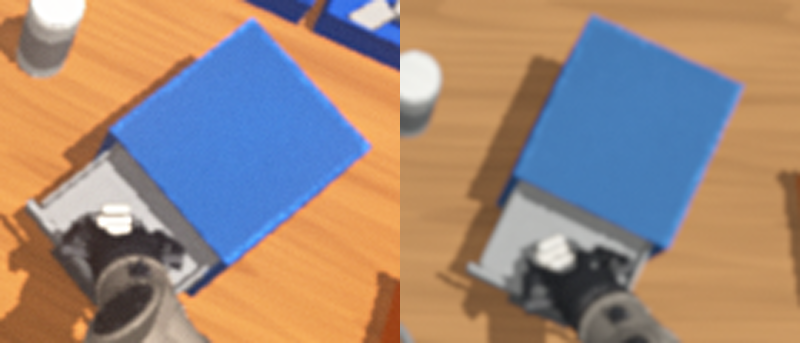

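Request:
move_arm:
  rows: [-0.2, -0.3, 0.15, 0, 0.0, -0.3, 0.5, 0, 0.2, -0.3, 0.8, 0, 0.3, -0.3, 0.9, 0, 0.4, -0.3, 1.1, 0, 0.4, -0.3, 1.1, 0, 0.4, -0.3, 1.1, 0]

```text
clock: 17.9
tcp_pos: [0.564, -0.2134, 0.1493]
orientation: [-0.48, 2.506, 0.167]
contact_force: [-0.7, -0.3, -3.8]
grip_width: 0.0378
gripper_force: 61.2
```

Request:
move_arm:
  rows: [0.05, 0, 0.07, 0, 0.1, 0, 0.14, 0, 0.1, 0, 0.14, 0]

```text
clock: 18.27
tcp_pos: [0.5647, -0.2137, 0.1483]
orientation: [-0.48, 2.505, 0.166]
contact_force: [-0.4, -0.2, 1.6]
grip_width: 0.038
gripper_force: 61.7
```

Request:
move_arm:
  rows: [0, 0, 0, 0, 0, 0, 0, 0, 0, 0, 0, 0, 0, 0, 0, 0]
  fingers: 0.62

```text
clock: 18.77
tcp_pos: [0.5639, -0.2133, 0.1476]
orientation: [-0.48, 2.506, 0.167]
contact_force: [-0.1, 0.2, 1.4]
grip_width: 0.0531
gripper_force: 0.0
```

Request:
move_arm:
  rows: [0, 0, -1, 0, 0, 0, -2.5, 0, 0, 0, -4.5, 0, 0, 0, -7, 0, 0, 0, -10, 0, 0, 0, -13, 0, 0, 0, -13, 0]

```text
clock: 19.65
tcp_pos: [0.4963, -0.2439, 0.2565]
orientation: [-0.477, 2.506, 0.162]
contact_force: [0.1, -0.1, -0.5]
grip_width: 0.0531
gripper_force: 0.0
```

```bash
python3 -c "
from h import *
st()
a=r.grab_frame('side')[165:285,320:460];b=r.grab_frame('top')[125:245,295:435]
cv2.imwrite('pics/p8.png',np.hstack([cv2.resize(x,(400,343),interpolation=cv2.INTER_CUBIC) for x in(a,b)]))
st()"
```

```text
t 19.65 q [ 1.6552  0.4321 -1.2533  2.0464 -0.0977  0.5626  2.5337] tcp [ 0.4963 -0.2439  0.2565] F [ 0.1195 -0.0685 -0.5019] w 0.05307584539721323 0.0
[[-0.7697 -0.3706  0.5199]
 [-0.3004  0.9287  0.2173]
 [-0.5634  0.0111 -0.8261]] lean 34.29774481107581 az 22.687594518502205
t 19.75 q [ 1.6511  0.434  -1.2512  2.0481 -0.097   0.5616  2.5331] tcp [ 0.4963 -0.2424  0.2548] F [ 0.0284 -0.5387 -0.3902] w 0.052759972034752474 0.0
[[-0.7699 -0.3726  0.5181]
 [-0.301   0.9279  0.2202]
 [-0.5628  0.0135 -0.8265]] lean 34.26049383033391 az 23.02069328459653
```

View pics/p8.png

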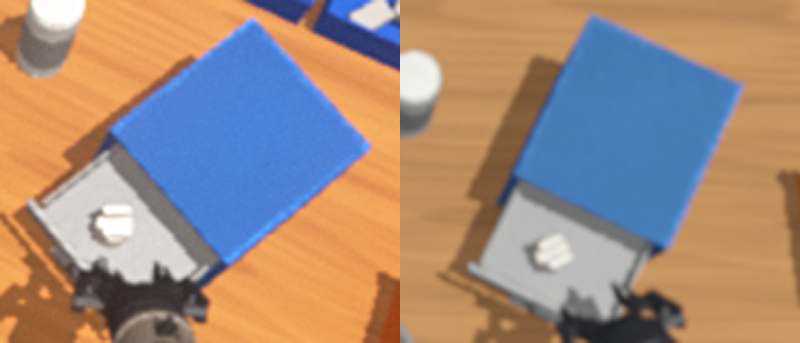

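```bash
cat >> h.py <<'E'
def incab():
    p=r.get_obs()["tcp_pos"];return CR.T@(p-CX)
E
python3 -c "
from h import *
print(incab(),relt(cab(-.275,0,.25)),relt(cab(-.275,0,.15)))"
```

```text
[-0.2126 -0.0372  0.2548] [ 1.5809  7.0984 -0.3744] [7.2088 6.9629 7.8905]
```

Request:
move_arm:
  rows: [0.4, 1.8, -0.1, 0, 0.8, 3.6, -0.2, 0, 1.2, 5.4, -0.3, 0, 1.6, 7.1, -0.4, 0, 3, 7.1, 1.8, 0, 4.5, 7, 4, 0, 6, 7, 6.2, 0, 7, 7, 7.6, 0, 7.2, 7, 7.9, 0, 7.2, 7, 7.9, 0]
  fingers: 0

```text
clock: 21.0
tcp_pos: [0.4562, -0.1808, 0.1502]
orientation: [-0.481, 2.506, 0.168]
contact_force: [-0.5, -0.1, 0.2]
grip_width: -0.0
gripper_force: 0.0
```

```bash
python3 -c "
from h import *
st()
print(incab(),relt(cab(-.275,0,.15)),relt(cab(-.245,0,.15)))
for d in(5,10,13.5):print(relt(cab(-.275+d/100,0,.15)))"
```

```text
t 21.0 q [ 1.5046  0.4769 -1.122   2.2865 -0.1581  0.2497  2.6118] tcp [ 0.4562 -0.1808  0.1502] F [-0.4861 -0.0725  0.2327] w -3.7156484919813936e-08 0.0
[[-0.7691 -0.3746  0.5178]
 [-0.3019  0.9271  0.2221]
 [-0.5633  0.0145 -0.8261]] lean 34.29700919236992 az 23.218696428008805
[-0.2751  0.0015  0.1502] [ 0.0952 -0.1081 -0.0443] [-1.6035 -2.3128  1.0753]
[-2.736  -3.7826  1.8216]
[-5.5672 -7.4572  3.6875]
[ -7.5491 -10.0294   4.9937]
```

Request:
move_arm:
  rows: [-0.6, -0.7, 0.4, 0, -1.1, -1.5, 0.8, 0, -1.6, -2.0, 1.05, 0, -2.0, -2.6, 1.3, 0, -2.4, -3.1, 1.6, 0, -2.8, -3.7, 1.9, 0, -2.8, -3.7, 1.9, 0]

```text
clock: 21.88
tcp_pos: [0.502, -0.2036, 0.15]
orientation: [-0.48, 2.505, 0.166]
contact_force: [0.1, -0.1, -0.1]
grip_width: 0.0
gripper_force: 0.0
```

```bash
cat >> h.py <<'E'
def edge():  # drawer front upper edge and fork top from side and top pictures
    for n in("side","top"):
        im=r.grab_frame(n).astype(int);cv2.imwrite(f"pics/e_{n}_{r.get_obs()['clock']:.2f}.png",im)
        # brightness along cabinet x at three y lines at z=.15
        for y in(-.085,-.06,.05,.075,.09):
            xs=np.arange(-.26,-.10,.003);v=[]
            for x in xs:
                u=proj(n,cab(x,y,.15)).round().astype(int);p=im[u[1],u[0]];v.append(int(p.max()-p.min()))
            print(n,y,''.join('#' if s<30 else 'o' if s<60 else '.' for s in v))
E
python3 -c "
from h import *
st()
print(incab());edge()"
```

```text
t 21.875 q [ 1.3751  0.5119 -1.0128  2.1858 -0.1266  0.2769  2.5765] tcp [ 0.502  -0.2036  0.15  ] F [ 0.0533 -0.1389 -0.0544] w 4.834001522249987e-06 0.02484142067260109
[[-0.7689 -0.3732  0.5191]
 [-0.3014  0.9277  0.2205]
 [-0.5638  0.0131 -0.8258]] lean 34.33133272958391 az 23.015567107990936
[-0.2239  0.0004  0.15  ]
side -0.085 #########o#ooo...####ooo.#.oooo.o.o###################
side -0.06 ooo###################################################
side 0.05 ................o#####################################
side 0.075 ................o#####################################
side 0.09 ................o#####o.o.oooooooo#ooo.ooo############
top -0.085 #############o..oo#########o########o#o##o############
top -0.06 ######################################################
top 0.05 .................o####################################
top 0.075 .................o####################################
top 0.09 .................o######oo#o#####################o###o[ WARN:0@0.822] global loadsave.cpp:1063 imwrite_ Unsupported depth image for selected encoder is fallbacked to CV_8U.
```

Request:
move_arm:
  rows: [-0.4, -0.5, 0.25, 0, -0.9, -1.2, 0.6, 0, -1.4, -1.8, 0.9, 0, -1.9, -2.5, 1.25, 0, -2.4, -3.1, 1.6, 0, -2.9, -3.8, 1.9, 0, -3.4, -4.4, 2.25, 0, -3.9, -5.1, 2.6, 0, -4.3, -5.6, 2.85, 0, -4.5, -5.9, 3.0, 0]

```text
clock: 23.22
tcp_pos: [0.5739, -0.2377, 0.1495]
orientation: [-0.48, 2.506, 0.167]
contact_force: [-1.8, 1.7, 2.0]
grip_width: -0.0001
gripper_force: 1.4
```

```bash
python3 -c "
from h import *
st()
print(incab());edge();print(relt(cab(-.131,0,.15)))" 2>/dev/null
```

```text
t 23.225 q [ 1.2123  0.5778 -0.8808  2.0184 -0.0807  0.3373  2.5281] tcp [ 0.5739 -0.2377  0.1495] F [-1.7894  1.6905  1.9738] w -0.00010455870934690904 1.3947991048917174
[[-0.7692 -0.3736  0.5183]
 [-0.3015  0.9275  0.2212]
 [-0.5634  0.0139 -0.8261]] lean 34.302242118897205 az 23.109092368409005
[-0.1444  0.0003  0.1495]
side -0.085 ...oo##oooo###############################oo##########
side -0.06 ................o###############o#####################
side 0.05 ....................................o#################
side 0.075 ....................................o#################
side 0.09 ..........................................o###########
top -0.085 .............o############################o###########
top -0.06 ..................####################################
top 0.05 .......................................o##############
top 0.075 ........................................##############
top 0.09 .......................................o#############o
[-0.7481 -0.9851  0.4592]
```

Request:
move_arm:
  rows: [-0.2, -0.25, 0.1, 0, -0.35, -0.45, 0.2, 0, -0.5, -0.65, 0.3, 0, -0.6, -0.8, 0.4, 0, -0.65, -0.85, 0.45, 0]

```text
clock: 23.95
tcp_pos: [0.5828, -0.2417, 0.1488]
orientation: [-0.481, 2.508, 0.17]
contact_force: [-12.0, 3.0, 9.5]
grip_width: 0.0
gripper_force: 7.6
```

Request:
move_arm:
  rows: [-0.1, -0.12, 0.06, 0, -0.15, -0.2, 0.1, 0, -0.15, -0.2, 0.1, 0]

```text
clock: 24.32
tcp_pos: [0.5833, -0.2419, 0.1484]
orientation: [-0.483, 2.511, 0.173]
contact_force: [-21.2, 3.8, 18.8]
grip_width: -0.0001
gripper_force: 13.9
```

```bash
python3 -c "
from h import *
st();print(incab())"
```

```text
t 24.325 q [ 1.1891  0.5888 -0.8619  1.9914 -0.0733  0.3547  2.5204] tcp [ 0.5833 -0.2419  0.1484] F [-21.1985   3.8337  18.8396] w -5.3703802909333214e-05 13.85652132332325
[[-0.772  -0.3762  0.5123]
 [-0.3025  0.9264  0.2244]
 [-0.559   0.0183 -0.829 ]] lean 34.00733442801155 az 23.65095171804407
[-0.134   0.0005  0.1484]
```

Request:
move_arm:
  rows: [0.4, 0.5, -0.3, 0, 1.2, 1.5, -0.8, 0, 2.2, 2.9, -1.5, 0, 2.5, 3.5, -4.5, 0, 2.5, 3.5, -7.5, 0, 2.5, 3.5, -10, 0, 2.5, 3.5, -10, 0]

```text
clock: 25.2
tcp_pos: [0.5018, -0.2426, 0.2191]
orientation: [-0.477, 2.506, 0.163]
contact_force: [-0.1, -0.1, -0.1]
grip_width: 0.0001
gripper_force: 0.0
```

```bash
python3 -c "
from h import *
st();print(incab());edge()
# table check: post tops/ blank tops, cans, etc. as bright-spot centroids near expectation
im0=cv2.imread('pics/top0.png').astype(int);im=cv2.imread(sorted(__import__('glob').glob('pics/e_top*'))[-1]).astype(int)
for nm,P in dict(can_a=(.770,-.045,.19),can_b=(.457,.516,.21),tape=(.449,-.010,.0125),jar=(.346,-.455,.08)).items():
    u,v=proj('top',P).round().astype(int);a=im0[v-14:v+15,u-14:u+15];b=im[v-14:v+15,u-14:u+15];print(nm,abs(a-b).mean())
k=cv2.imread('pics/e_top_%s.png'%'x')
for rad,z,angs,nm in((.128,.160,range(-150,180,60),'posts'),(.1,.19,(-120,-60,0,60,120,180),'nests')):
    for a in angs:
        t=np.pi+np.radians(a);u,v=proj('top',fix(rad*np.cos(t),rad*np.sin(t),z)).round().astype(int)
        print(nm,a,im[v-1:v+2,u-1:u+2].mean().round(),im0[v-1:v+2,u-1:u+2].mean().round())
" 2>/dev/null
```

```text
t 25.2 q [ 1.5199  0.4385 -1.0996  2.0793 -0.1783  0.4802  2.6272] tcp [ 0.5018 -0.2426  0.2191] F [-0.1362 -0.1435 -0.119 ] w 0.00010426316825536416 0.0
[[-0.7697 -0.3706  0.5198]
 [-0.3003  0.9287  0.2175]
 [-0.5633  0.0113 -0.8262]] lean 34.294479431501685 az 22.701804748806783
[-0.2075 -0.035   0.2191]
side -0.085 #######oo##ooo##ooooooo###############################
side -0.06 .....o##########################o...o#################
side 0.05 ....................................o#################
side 0.075 ....................................o#################
side 0.09 ..........................................o###########
top -0.085 ..############################..............oo########
top -0.06 .o######oo#o#############o..............##############
top 0.05 .......................................o##############
top 0.075 .......................................o##############
top 0.09 .......................................o#############o
can_a 1.913991280221958
can_b 1.9112168053904082
tape 1.9223147047166071
jar 38.29013079667063
posts -150 145.0 143.0
posts -90 147.0 146.0
posts -30 211.0 210.0
posts 30 209.0 206.0
posts 90 157.0 155.0
posts 150 152.0 151.0
nests -120 169.0 96.0
nests -60 97.0 167.0
nests 0 90.0 89.0
nests 60 97.0 168.0
nests 120 169.0 99.0
nests 180 103.0 167.0
```

Request:
move_arm:
  rows: [-2.5, 0, -4, 0, -5, 0, -8, 0, -8, 2, -12, 0, -10, 5, -14, 0, -13, 8, -14.5, 0, -15, 11, -14, 0, -16, 14, -13.5, 0, -16, 14, -13.5, 0, -16, 14, -13.5, 0]

```text
clock: 26.42
tcp_pos: [0.5028, -0.0928, 0.4215]
orientation: [-0.48, 2.506, 0.167]
contact_force: [0.6, -1.1, -0.4]
grip_width: -0.0001
gripper_force: 0.0
```

```bash
python3 - 2>/dev/null <<'E'
from h import *
st()
for n,f in(("top","pics/top0.png"),("side","pics/side0.png")):
    im=r.grab_frame(n).astype(int);im0=cv2.imread(f).astype(int)
    for nm,P in dict(can_a=(.770,-.045,.19),can_b=(.457,.516,.21),tape=(.449,-.010,.0125),jar=(.346,-.455,.08)).items():
        u,v=proj(n,P).round().astype(int);s=np.s_[v-14:v+15,u-14:u+15];print(n,nm,abs(im[s]-im0[s]).mean().round(1))
    for y in(-.08,-.05,.05,.08):
        print(n,y,[tuple(im[tuple(proj(n,cab(x,y,.15)).round().astype(int)[::-1])]) .__repr__().replace('np.int64','') for x in(-.15,-.142,-.136,-.13,-.126,-.122,-.118,-.114)])
E
```

```text
t 26.425 q [ 1.8241 -0.2712 -1.2335  1.966  -0.8755  1.0579  2.8773] tcp [ 0.5028 -0.0928  0.4215] F [ 0.5771 -1.1046 -0.4319] w -0.00012514540042433763 0.0
[[-0.7696 -0.3736  0.5179]
 [-0.3015  0.9275  0.221 ]
 [-0.5629  0.0139 -0.8264]] lean 34.26800720737622 az 23.110970799013252
top can_a 2.9
top can_b 2.8
top tape 38.7
top jar 2.5
top -0.08 ['((97), (148), (199))', '((99), (148), (198))', '((99), (130), (174))', '((96), (87), (91))', '((86), (77), (73))', '((88), (85), (82))', '((130), (130), (129))', '((159), (160), (159))']
top -0.05 ['((84), (132), (181))', '((67), (91), (121))', '((85), (88), (92))', '((92), (91), (90))', '((85), (85), (85))', '((92), (93), (92))', '((145), (146), (146))', '((174), (175), (174))']
top 0.05 ['((57), (90), (127))', '((64), (84), (109))', '((86), (87), (87))', '((89), (89), (88))', '((88), (88), (87))', '((83), (83), (82))', '((102), (103), (102))', '((152), (153), (153))']
top 0.08 ['((67), (107), (149))', '((64), (84), (110))', '((87), (88), (88))', '((91), (91), (90))', '((87), (88), (87))', '((83), (84), (83))', '((103), (104), (103))', '((
[... 167 characters left out ...]
 (90), (101))', '((88), (91), (102))', '((87), (89), (101))', '((140), (142), (150))', '((185), (187), (194))']
side -0.05 ['((84), (94), (116))', '((89), (93), (100))', '((93), (94), (103))', '((89), (91), (100))', '((89), (91), (98))', '((86), (87), (97))', '((145), (147), (156))', '((204), (207), (212))']
side 0.05 ['((87), (92), (101))', '((95), (96), (105))', '((90), (89), (98))', '((87), (90), (97))', '((85), (87), (94))', '((93), (96), (104))', '((132), (133), (142))', '((204), (206), (212))']
side 0.08 ['((77), (67), (79))', '((94), (75), (74))', '((89), (89), (96))', '((84), (88), (97))', '((88), (90), (100))', '((94), (96), (104))', '((127), (130), (137))', '((196), (200), (206))']
```

```bash
python3 -c "
from h import *
print(r.hand_in())"
```

```text
the job is handed in; nothing more can be done
None
```

The job is handed in at 26.5 s: the table turned one position, the fork end stands in the drawer, and the drawer is shut against its stop, but I viewed 11 pictures instead of the allowed 10. Final camera checks showed the blanks in their nests and the cans, tape roll and jar in place. During one retreat the third joint briefly touched its range limit (-1.410 rad read, limit -1.41) with a wrist force peak of about 79 N, under the 120 N limit.

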